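# Close up and load a row of shim blocks into the shim hanger

## Robot

A 6-joint arm with a two-finger parallel gripper is mounted at the origin on the work surface. World frame = base frame: x ahead of the robot, y to its left, z up, the work surface at z = 0. Lengths are in m, angles in rad, forces in N, time in s.
With the tool pointing down it reaches from about 0.325 to 0.9 m from the base axis. Payload 6.1 kg.
Tool frame: the origin (TCP) lies at the centre of the arm's flange, where the gripper is bolted on; the fingertips stand robot.tip_reach ahead of it and the grasp point (between the pads) lies 164 mm ahead of it (robot.tip_reach is the distance from the TCP to the fingertips, in m); z points along the fingers, x is the direction in which the jaws open and shut, and the axes are right-handed (so a half turn about z gives the same grasp; the last joint's range is limited). The gripper opens to 87 mm and grips with 3 to 60 N. Pads are 19 mm wide; open, the fingers measure 117 mm over their backs; the gripper's body (75 mm by 190 mm) begins 51 mm behind the grasp point.
Start: joints at [-1.367, 0.22, 1.526, -0, 1.395, -0.126], TCP at [0.202, -0.591, 0.405] pointing down, gripper open.
Joint ranges: [-2.98, 2.98], [-0.91, 2.08], [0.09, 2.57], [-1.24, 4.39], [0.2, 2.65], [-2.68, 2.68]. Speed limits (rad/s): [2.57, 2.57, 3.01, 3.14, 3.14, 3.14].

## Interface

Orientations are given as a 3x3 rotation matrix whose columns are the frame's x, y, z axes.
In Python, from station import robot, read_camera gives the robot as it stands.
- The arm moves only by the tool carry_out, never from a script. Its argument "commands" is text: rows parted by semicolons, each of 5 numbers parted by spaces: the opening, from 0 (shut) to 1 (fully open), then the shift along the world's x, y, z each as a share of 20 mm, from -1 to 1, then the turn about the world's z as a share of 4 degrees, from -1 to 1. A call has 1 to 8 rows; each row shifts and turns the pose as measured when the row begins; what a row does not reach is not made up. A row lasts 1/12 s, in which the tool goes at most 41.7 mm and 7.16 degrees, less where a joint would pass 70% of its speed; a pose out of reach is approached as far as the arm can. A call with a number of a shift or a turn outside -1 to 1 is refused whole. A call with a gripper value outside its range is refused whole. The fingers move at their own pace and stop on an object; the grip force is fixed at half the most. Time passes only in rows, so rows that do not move let the fingers close. It gives the time, the measured TCP pose, the force and the opening at its end, in the units of the state.
- robot.sense(): the state, without advancing time (a new reading comes with each control period).
- read_camera(name): name is "side" or "top" or "wrist"; returns a dict with "image" (384x512x3 uint8, red, green, blue), "depth" (384x512 float32, m along the optical axis (not along the pixel's ray), 0 where there is no reading), "fx", "fy", "cx", "cy" (pixels), "extrinsics" (4x4, takes a point from world to camera coordinates). Camera axes: x right, y down, z forward; pixel columns grow to the right and rows downward; lengths in m; the calibration is good to about 2 mm. A picture is of the moment at which its call begins.
- robot.sign_off(): hands the job in, once; it reports no verdict.
The state is a dict: "time_s": time; "joint_positions": joint angles; "joint_vel": joint speeds; "joint_torque": joint torques, N m; "position": TCP position; "orientation": TCP orientation; "wrist_force": force on the tool from outside, world axes, zero at the start; "torque": the same for the moment, N m; "width": opening from 0.0 (shut) to 1.0 (fully open).
Only numpy, scipy, OpenCV 4.12 (cv2) and the standard library are available. Lean on these libraries where they do the work, as an engineer would, in place of code of your own. Each camera call takes 0.05 s, during which the arm holds its last target. There are 200 camera calls.

## Task

Clear the copper offcut out of the lane into the shallow grey offcut tray, and stand the stray full-height steel block in line right behind the tail of the row of three. Then push all four along the bench as one straight, closed row into the cast iron hanger until the lead block bears on its end stop and no gaps are left; do not lift the three row blocks or let the row come apart, and leave everything else where it lies.

Things in the scene. Friction and masses are not known exactly. Their poses are not given: they have to be found in the camera images.
- stop (a point): End stop of the dark cast iron shim hanger, a fixed straight channel with no floor (the bench is its floor), open at the other end. The point is the middle of the stop's inner face, at bench level; x is level and points INTO the hanger (the push direction), y across, z up. Channel 44 mm wide inside, 114 mm deep; walls 26 mm high, 12 mm thick.
- mouth (a point): Middle of the hanger's mouth, where the straight walls begin, at bench level, 114 mm before the stop; axes as for the stop. In front of it two walls flare out over a further 27 mm to about 66 mm apart. Four blocks are 128 mm long, so a full row ends 14 mm proud of this mouth, between the flared walls.
- strap (a point): Top middle of the hanger's outer cross strap, 29 mm inside the mouth; a like strap crosses 60 mm farther in. Both are 14 mm wide and bridge the channel, underside 42 mm and top 48 mm above the bench, so blocks cannot be let in from above. Axes as for the stop.
- hookl (a point): Top of one of the two steel bench hooks that hold the hanger down, 40 mm above the bench, 60 mm to the +y side of its centre line and 55 mm before the stop; the other stands the same distance on the -y side.
- shim1_c (a point): Lead block of the row of three plain steel shim blocks standing end to end on the bench, roughly in line with the hanger, the row's head about 100 to 125 mm before the mouth: 32 mm along its own x (the row direction), 40 mm along its own y, 30 mm high (z up), 0.29 kg; the point is the block's centre, 15 mm above the bench.
- shim2_c (a point): Middle block of the row, like the lead block, 1 to 2 mm behind it.
- shim3_c (a point): Tail block of the row (farthest from the hanger), like the others, 1 to 2 mm behind the middle one.
- shim4_c (a point): The stray fourth steel shim block, identical to those in the row, standing somewhere among the loose things: 32 mm along its own x (the row direction), 40 mm along its own y, 30 mm high (z up), 0.29 kg; the point is the block's centre, 15 mm above the bench.
- offcut_c (a point): Copper busbar offcut, flat bar 20 mm (own x) by 80 mm (own y) by 8 mm thick, 0.11 kg, lying across the lane between the row's head and the hanger; the point is its centre, 4 mm above the bench.
- tray: Shallow grey open offcut tray (not the deep tote in the far corner), fixed, outside 140 mm (own x) by 110 mm (own y), 28 mm high, walls 4 mm, floor about 4 mm thick; origin at the centre of its underside.
- halfshim_c (a point): Bystander: half-height steel block, 32 by 40 by 14 mm, not part of the row; the point is its centre. Leave alone.
- race_c (a point): Bystander: steel bearing race, ring of 52 mm outside diameter, 15 mm high; point at its centre. Leave alone.
- cap_c (a point): Bystander: red plastic cap, 38 mm diameter, 18 mm high; point at its centre. Leave alone.
- gauge_c (a point): Bystander: silver lapped gauge plate, 75 (own x) by 45 by 9 mm, lying beside the lane; point at its centre. Leave alone.
- driver_c (a point): Bystander: screwdriver, about 0.2 m long and 25 mm thick, lying on the bench nearer the robot; the point is on its underside. Leave alone.
- jar_c (a point): Bystander: closed jar, 56 mm diameter, 60 mm high; point at its centre. Leave alone.

How it is judged:
By the outcome, as a careful person would: the job done as asked, in the order asked, and still so for the second after the job is handed in, with the robot touching nothing.
It also fails if it takes over 64 s, if anything falls off the work surface, if the arm or the gripper's body presses on something with over 40 N, if the wrist force passes 120 N, or if a joint passes its speed limit or range.

## Working session

There is one attempt and no reset: what is moved stays moved. The work goes in short steps, Python scripts to look and compute and a tool call to move; the robot and the scene stay as the last step left them, time stands still between calls to the robot, and variables do not carry over. Pictures are saved under pics/ and viewed, about 8 in all and at most 12, crops included, and the job is handed in when it is done.

Besides the shell and the picture viewer there is one more tool, called by a JSON object that holds its "api" and its "payload", one argument or row to a line. carry_out: Moves the arm, as the interface text tells. Shift numbers are shares of 20 mm and turn numbers shares of 4 degrees, none past 1 either way. Its arguments: {"type":"object","properties":{"commands":{"type":"string"}},"required":["commands"]}

```bash
mkdir -p pics; cat > h.py <<'E'
import numpy as np,cv2
from station import robot, read_camera
def save(n,f,crop=None,s=1):
    c=read_camera(n); np.savez('pics/'+f+'.npz',**c)
    im=c['image'][:,:,::-1]
    if crop: im=im[crop[1]:crop[3],crop[0]:crop[2]]
    cv2.imwrite('pics/'+f+'.png',cv2.resize(im,None,fx=s,fy=s,interpolation=cv2.INTER_CUBIC)); return c
def world(c):
    v,u=np.mgrid[0:384,0:512]; d=c['depth']
    P=np.stack([(u-c['cx'])/c['fx']*d,(v-c['cy'])/c['fy']*d,d],-1)
    E=np.array(c['extrinsics']); return (P-E[:3,3])@E[:3,:3]
def ray(c,u,v,z):
    E=np.array(c['extrinsics']);R=E[:3,:3];o=-R.T@E[:3,3]
    d=R.T@np.array([(u-c['cx'])/c['fx'],(v-c['cy'])/c['fy'],1]); return o+d*(z-o[2])/d[2]
def pix(c,p):
    E=np.array(c['extrinsics']);q=E[:3,:3]@p+E[:3,3];return c['fx']*q[0]/q[2]+c['cx'],c['fy']*q[1]/q[2]+c['cy']
E
python3 - <<'E'
from h import *
t=save('top','top0',s=1.5);s=save('side','side0',s=1.5)
for c in(t,s):
    E=np.array(c['extrinsics']);print(-E[:3,:3].T@E[:3,3],E[:3,:3].round(2).tolist(),c['fx'])
print(robot.sense(),robot.tip_reach)
E
```

```text
[ 0.38341871 -0.0060886   0.84378413] [[0.1, -1.0, -0.0], [-0.97, -0.09, -0.21], [0.21, 0.02, -0.98]] 349.33375107460387
[0.23865946 0.96397673 0.97132264] [[-0.96, -0.29, -0.01], [-0.19, 0.65, -0.74], [0.22, -0.7, -0.68]] 468.4150745759354
{'time_s': 0.1, 'joint_positions': array([-1.36707879e+00,  2.21156631e-01,  1.52750399e+00, -3.61314583e-05,
        1.39467754e+00, -1.26110367e-01]), 'joint_vel': array([-3.52098007e-05, -2.87961530e-03, -8.91215599e-04, -9.99743967e-05,
        9.47868232e-04, -1.21986664e-03]), 'joint_torque': array([ 8.41898818e-04, -4.95940268e+01, -3.88520265e+01,  6.98027294e-02,
        5.14288538e-02, -2.61293997e-05]), 'position': array([ 0.20236087, -0.59107898,  0.4037367 ]), 'orientation': array([[ 3.23885892e-01, -9.46096073e-01, -3.87973440e-04],
       [-9.46094559e-01, -3.23886072e-01,  1.70221808e-03],
       [-1.73612103e-03, -1.84264859e-04, -9.99998476e-01]]), 'wrist_force': array([-0.70949229,  0.22565399, -1.08228167]), 'torque': array([ 0.01083175,  0.00206804, -0.00276907]), 'width': 0.9988695719515066} 0.1822
```

View pics/top0.png

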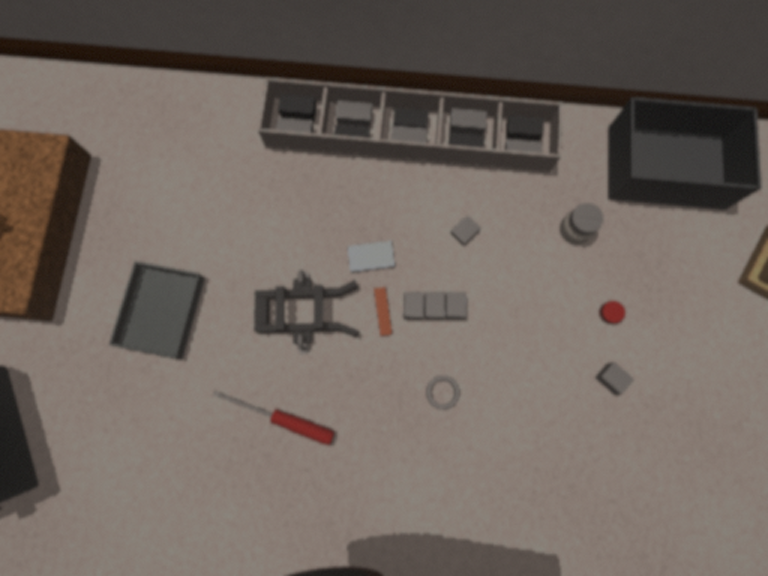

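View pics/side0.png

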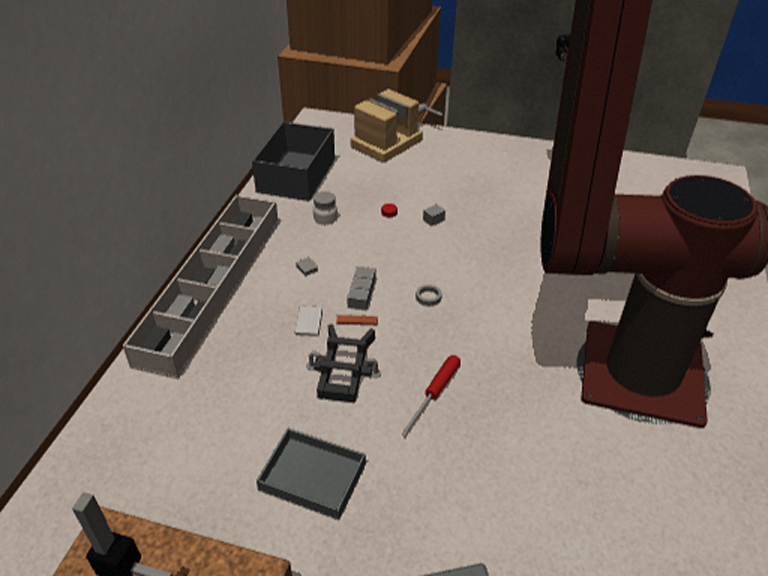

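Top view: hanger at (300,310), mouth facing right; offcut (383,311); row (404–467,305); gauge plate (371,256); tray (158,310). There are two loose steel blocks, at (465,231) and (615,378). In the side view the first lies flat (307,266), so it is the half-shim. The one at (433,214) is tall, so it is the stray.

```bash
python3 - <<'E'
from h import *
from scipy import ndimage as nd
T=dict(np.load('pics/top0.npz'));S=dict(np.load('pics/side0.npz'))
W=world(T);z=W[...,2]
print('bench z',np.median(z[250:280,200:340]),np.median(world(S)[200:230,330:360,2]))
def box(name,c,x0,y0,x1,y1,lo,hi):
    W=world(c);w=W[y0:y1,x0:x1].reshape(-1,3);m=(w[:,2]>lo)&(w[:,2]<hi);w=w[m]
    if len(w)<4:print(name,'few');return
    r=cv2.minAreaRect((w[:,:2]*1000).astype(np.float32))
    print(name,len(w),'z',np.median(w[:,2]).round(4),'mean',w[:,:2].mean(0).round(4),'rect',np.round(r[0],1),np.round(r[1],1),round(r[2],1))
k=lambda *a:[int(v/1.5) for v in a]
box('row',T,*k(395,285,475,325),.02,.04)
box('row side',S,*k(340,255,385,315),.022,.04)
box('stray',T,*k(590,355,640,400),.02,.04)
box('stray side',S,*k(415,198,452,230),.022,.04)
box('half',T,*k(445,210,487,250),.008,.04)
box('offcut',T,*k(370,280,397,342),.004,.02)
box('offcut side',S,*k(330,310,385,330),.004,.02)
box('tray',T,*k(100,250,215,370),.015,.04)
box('trayfloor',T,*k(140,285,180,335),-.01,.02)
box('hanger',T,*k(245,265,368,355),.015,.06)
box('straps',T,*k(245,265,368,355),.04,.06)
box('gauge',T,*k(340,235,402,278),.004,.02)
# ray check
for n,p,q,h in (('stray',(617,376),(434,210),.03),('rowtailmid',(467,304),(366,269),.03)):
    print(n,ray(T,p[0]/1.5,p[1]/1.5,h).round(3),ray(S,q[0]/1.5,q[1]/1.5,h).round(3))
E
```

```text
bench z -0.0015861702489779724 -0.0005864744373522333
row 703 z 0.0282 mean [ 0.5529 -0.0658] rect [553.2 -66. ] [41.1 98.5] 5.2
row side 308 z 0.029 mean [ 0.5524 -0.0608] rect [553.1 -64.9] [ 40.1 106.8] 5.9
stray 267 z 0.028 mean [ 0.4643 -0.3528] rect [ 464.6 -354.1] [40.8 32.3] 52.1
stray side 87 z 0.0285 mean [ 0.4653 -0.3496] rect [ 464.  -353.4] [46.9 37.4] 54.9
half 198 z 0.0124 mean [ 0.6877 -0.1081] rect [ 688.3 -108.4] [30.7 40.6] 50.6
offcut 251 z 0.0066 mean [0.5381 0.016 ] rect [538.8  16.3] [79.9 19.6] 13.4
offcut side 147 z 0.0073 mean [0.5388 0.0186] rect [540.4  13.9] [85.8 51.9] 17.9
tray 602 z 0.025 mean [0.5051 0.3787] rect [504.7 377.1] [112.4 140.2] 84.3
trayfloor 885 z 0.0028 mean [0.5066 0.3797] rect [506.7 380.5] [85.  66.8] 9.7
hanger 1359 z 0.0251 mean [0.524  0.1487] rect [526.6 138. ] [128.  164.6] 6.5
straps 372 z 0.0465 mean [0.5241 0.1457] rect [536.8 147. ] [90.3 74.5] 7.5
gauge 518 z 0.0074 mean [0.6287 0.0445] rect [629.2  44.7] [45.5 74.9] 12.4
stray [ 0.466 -0.353  0.03 ] [ 0.464 -0.353  0.03 ]
rowtailmid [ 0.556 -0.117  0.03 ] [ 0.556 -0.109  0.03 ]
```

{"api": "carry_out", "payload": {
  "commands": "1 0.5 1 0 0;1 0.5 1 0 0;1 0.5 1 0 0;1 0.5 1 0 0;1 0.5 1 0 0;1 0.5 1 0 0;1 0.5 1 0 0;1 0.5 1 0 0"
}}

```text
time_s: 0.77
position: [0.2815, -0.4265, 0.398]
orientation: [[0.317, -0.948, -0.004], [-0.948, -0.317, 0.009], [-0.009, 0.001, -1.0]]
wrist_force: [0.4, -0.5, -0.2]
width: 0.998
```

{"api": "carry_out", "payload": {
  "commands": "1 0.5 1 0 0;1 0.5 1 0 0;1 0.5 1 0 0;1 0.5 1 0 0;1 0.5 1 0 0;1 0.5 1 0 0;1 0.5 1 0 0;1 0.5 1 0 0"
}}

```text
time_s: 1.43
position: [0.3632, -0.2567, 0.3945]
orientation: [[0.316, -0.949, -0.007], [-0.949, -0.316, 0.014], [-0.015, 0.002, -1.0]]
wrist_force: [-0.7, 1.1, 0.9]
width: 1.004
```

{"api": "carry_out", "payload": {
  "commands": "1 0.57 1 0 -0.3;1 0.57 1 0 -0.3;1 0.57 1 0 -0.3;1 0.57 1 0 -0.3;0.32 0.57 1 0 0;0.32 0.57 1 0 0;0.32 0.57 1 0 0;0.32 0.57 1 0 0"
}}

```text
time_s: 2.1
position: [0.456, -0.0869, 0.3918]
orientation: [[0.231, -0.973, -0.009], [-0.973, -0.231, 0.016], [-0.018, 0.005, -1.0]]
wrist_force: [0.2, -0.3, -0.1]
width: 0.783
```

{"api": "carry_out", "payload": {
  "commands": "0.32 0.57 0.9 0 0;0.32 0.57 0.9 0 0;0.32 0.57 0.8 0 0;0.32 0.5 0.6 0 0;0.32 0.2 0.2 0 0;0.32 0 0 0 0"
}}

```text
time_s: 2.6
position: [0.5062, -0.0109, 0.3894]
orientation: [[0.236, -0.972, -0.013], [-0.972, -0.236, 0.018], [-0.021, 0.009, -1.0]]
wrist_force: [-0.2, 0.2, -0.2]
width: 0.363
```

```bash
python3 - <<'E'
from h import *
c=save('wrist','w1',s=1.5);s=robot.sense();print(s['position'],np.degrees(np.arctan2(s['orientation'][1,0],s['orientation'][0,0])),s['width'],s['joint_positions'])
W=world(c);print(W[100,100],W[300,400],W[192,256])
E
```

```text
[ 0.50589894 -0.01130766  0.38926938] -76.36823706928482 0.3418969576510333 [-0.1833154  -0.04929778  1.84363157  0.01593453  1.36405331  1.14606571]
[0.54455998 0.1795478  0.04592575] [ 0.54215579 -0.04504967  0.2996328 ] [ 0.46692203 -0.0183379  -0.00098204]
```

View pics/w1.png

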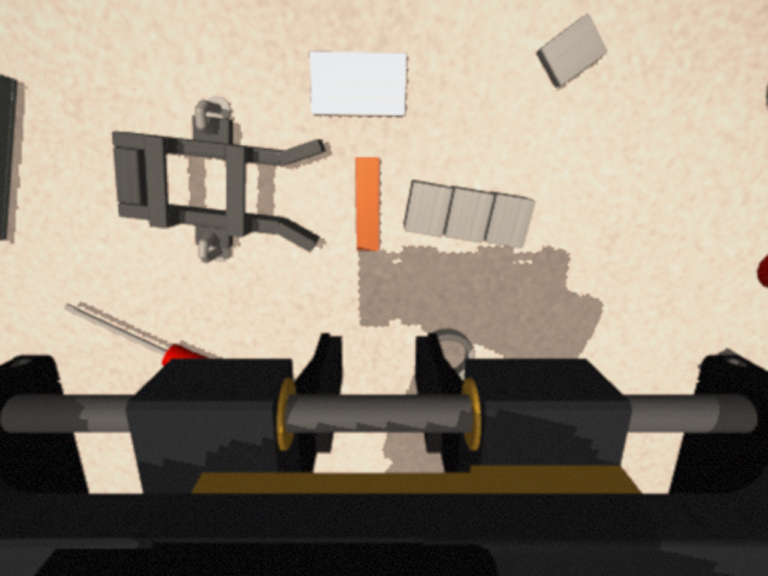

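Wrist view: offcut (367,203) is upright in the image. The row spans (405–535,180–245). The hanger's mouth lies between the flares at (320,148) and (315,240), and the gauge plate is at (358,84). All are clear of the fingers.

```bash
cat >> h.py <<'E'
def box(name,c,x0,y0,x1,y1,lo,hi):
    w=world(c)[int(y0/1.5):int(y1/1.5),int(x0/1.5):int(x1/1.5)].reshape(-1,3);w=w[(w[:,2]>lo)&(w[:,2]<hi)]
    if len(w)<4:print(name,'few');return
    r=cv2.minAreaRect((w[:,:2]*1000).astype(np.float32))
    print(name,len(w),'z',np.median(w[:,2]).round(4),'rect',np.round(r[0],1),np.round(r[1],1),round(r[2],1));return w
E
python3 - <<'E'
from h import *
c=dict(np.load('pics/w1.npz'))
box('offcut',c,345,150,390,255,.0045,.02)
box('row',c,395,170,545,255,.025,.04)
for i,(a,b) in enumerate(((405,444),(452,486),(494,536))): box('b%d'%i,c,a,175,b,250,.025,.04)
box('gauge',c,300,45,415,122,.005,.02)
print('stop bar');w=box('st',c,105,120,150,225,.018,.036)
for n,a in (('upper wall (+x)',(165,135,280,170)),('lower',(165,200,275,235))):
    w=box(n,c,*a,.022,.034); p=np.polyfit(w[:,1],w[:,0],1);print(p, -np.degrees(np.arctan(p[0])),w[:,1].min(),w[:,1].max(),'x@.15',np.polyval(p,.15))
w=box('strap1',c,225,165,247,205,.042,.055);w=box('strap2',c,145,155,165,205,.042,.055)
for u,v in ((327,148),(315,243),(280,158),(275,222)): print(u,v,ray(c,u/1.5,v/1.5,.026).round(4))
E
```

```text
offcut 962 z 0.0075 rect [538.1  14.5] [79.1 19.3] 13.7
row 2670 z 0.0296 rect [553.1 -67.7] [40.4 99.5] 5.7
b0 791 z 0.0295 rect [549.6 -34.4] [40.  31.8] 4.2
b1 766 z 0.0296 rect [553.3 -67.4] [44.3 27.9] 17.1
b2 815 z 0.0297 rect [ 556.3 -100.3] [40.  33.7] 4.9
gauge 2667 z 0.0084 rect [628.5  42.8] [45.1 74.9] 13.2
stop bar
st 1125 z 0.025 rect [517.2 204.6] [69.  28.2] 4.6
upper wall (+x) 584 z 0.0252 rect [555.  130.8] [12.1 80.3] 7.4
[-0.12873331  0.57202096] 7.335530951719289 0.09046015295954084 0.17122209625636123 x@.15 0.5527109639413017
lower 505 z 0.0253 rect [498.9 128.4] [12.2 86.3] 7.2
[-0.12367851  0.51533283] 7.0504535060004505 0.0853046109802116 0.1719202214981823 x@.15 0.4967810482404462
strap1 336 z 0.0473 rect [535.4 114. ] [28.7 14.1] 8.6
strap2 394 z 0.0472 rect [524.7 173.7] [36.7 14.3] 7.4
327 148 [0.5766 0.0546 0.026 ]
315 243 [0.5001 0.0492 0.026 ]
280 158 [0.5604 0.0891 0.026 ]
275 222 [0.5095 0.0848 0.026 ]
```

{"api": "carry_out", "payload": {
  "commands": "0.32 0.4 0.5 -0.5 0;0.32 0.4 0.4 -1 0;0.32 0 0 -1 0;0.32 0 0 -1 0;0.32 0 0 -1 0;0.32 0 0 -1 0;0.32 0 0 -1 0;0.32 0 0 -0.5 0"
}}

```text
time_s: 3.32
position: [0.52, -0.0, 0.2479]
orientation: [[0.23, -0.973, -0.007], [-0.973, -0.23, 0.014], [-0.015, 0.004, -1.0]]
wrist_force: [-1.7, 0.3, -0.4]
width: 0.322
```

{"api": "carry_out", "payload": {
  "commands": "0.32 0 0 -0.3 0;0.32 0 0 0 0;0.32 0 0 0 0"
}}

```text
time_s: 3.57
position: [0.5182, -0.0019, 0.2394]
orientation: [[0.227, -0.974, -0.013], [-0.974, -0.227, 0.014], [-0.017, 0.009, -1.0]]
wrist_force: [0.6, 0.0, 0.2]
width: 0.323
```

{"api": "carry_out", "payload": {
  "commands": "0.32 0.15 0.4 -0.6 0;0.32 0.1 0.2 -0.7 0;0.32 0 0 -0.6 0;0.32 0 0 -0.2 0;0.32 0 0 0 0"
}}

```text
time_s: 3.98
position: [0.5266, 0.0089, 0.2023]
orientation: [[0.226, -0.974, -0.002], [-0.974, -0.226, 0.012], [-0.012, -0.001, -1.0]]
wrist_force: [0.0, 0.1, 0.3]
width: 0.322
```

{"api": "carry_out", "payload": {
  "commands": "0.32 -0.4 -0.1 -0.1 0;0.32 0 0 -0.4 0;0.32 0 0 -0.2 0;0.32 0 0 0 0"
}}

```text
time_s: 4.32
position: [0.5184, 0.006, 0.1894]
orientation: [[0.226, -0.974, 0.001], [-0.974, -0.226, 0.011], [-0.011, -0.004, -1.0]]
wrist_force: [0.5, -0.3, 0.0]
width: 0.318
```

```bash
python3 - <<'E'
from h import *
c=save('wrist','w2',s=1.5);s=robot.sense();print(s['position'],s['orientation'][:,2],s['width'])
E
```

```text
[0.51856026 0.00593269 0.18960886] [ 0.00157045  0.01143945 -0.99993333] 0.3219352604142583
```

View pics/w2.png

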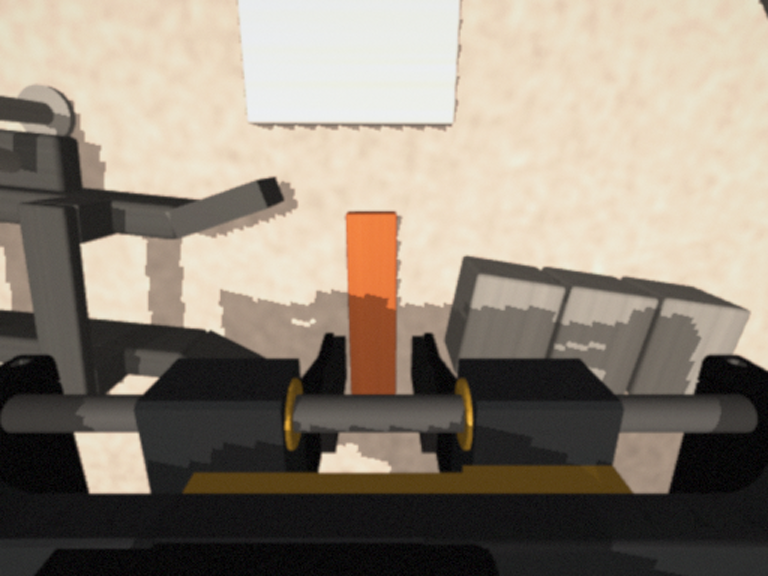

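Offcut (372,300) lies between the fingertips (330 and 425), parallel to them, and the right finger is clear of the row. I'll lower a little and close.

{"api": "carry_out", "payload": {
  "commands": "0.32 0 0.1 -0.25 0;0.2 0 0 -0.05 0;0 0 0 0 0;0 0 0 0 0;0 0 0 0 0;0 0 0 0 0"
}}

```text
time_s: 4.87
position: [0.519, 0.0081, 0.1836]
orientation: [[0.226, -0.974, 0.002], [-0.974, -0.226, 0.011], [-0.01, -0.005, -1.0]]
wrist_force: [0.5, 0.2, -0.3]
width: 0.225
```

{"api": "carry_out", "payload": {
  "commands": "0 0 0 0.5 0;0 0 0 1 0;0 0 0 1 0;0 0 0 1 0;0 0 0 1 0;0 0 0 1 0;0 0 0.3 0.5 0;0 0 0.6 0.2 0"
}}

```text
time_s: 5.53
position: [0.5163, 0.026, 0.3143]
orientation: [[0.224, -0.975, -0.003], [-0.975, -0.224, 0.012], [-0.012, 0.0, -1.0]]
wrist_force: [0.5, -0.2, -1.6]
width: 0.228
```

{"api": "carry_out", "payload": {
  "commands": "0 -0.1 1 0 0;0 -0.1 1 0 0;0 -0.1 1 0 0;0 -0.1 1 0 0;0 -0.1 1 0 0;0 -0.1 1 0 0;0 -0.1 1 0 0;0 -0.1 1 0 0"
}}

```text
time_s: 6.2
position: [0.4965, 0.198, 0.313]
orientation: [[0.221, -0.975, -0.004], [-0.975, -0.221, 0.013], [-0.013, 0.001, -1.0]]
wrist_force: [0.2, 0.3, -1.1]
width: 0.224
```

{"api": "carry_out", "payload": {
  "commands": "0 -0.1 1 0 0;0 -0.1 1 0 0;0 -0.1 1 0 0;0 -0.1 1 0 0;0 -0.1 1 0 0;0 -0.1 1 0 0;0 -0.1 1 0 0;0 -0.1 0.8 0 0"
}}

```text
time_s: 6.87
position: [0.4709, 0.3697, 0.3052]
orientation: [[0.225, -0.974, -0.017], [-0.974, -0.225, 0.011], [-0.014, 0.014, -1.0]]
wrist_force: [0.6, -0.6, -0.8]
width: 0.223
```

{"api": "carry_out", "payload": {
  "commands": "0 0.5 -0.2 -0.5 0;0 0.3 0 -1 0;0 0 0 -1 0;0 0 0 -1 0;0 0 0 -1 0;0 0 0 -0.5 0;0 0 0 -0.2 0;0 0 0 0 0"
}}

```text
time_s: 7.53
position: [0.478, 0.3767, 0.1919]
orientation: [[0.234, -0.972, -0.025], [-0.972, -0.235, 0.011], [-0.016, 0.021, -1.0]]
wrist_force: [0.1, -0.4, -1.3]
width: 0.223
```

{"api": "carry_out", "payload": {
  "commands": "0 0 0 -0.15 0;0 0 0 0 0;0.45 0 0 0 0;0.45 0 0 0 0;0.45 0 0 0 0;0.45 0 0 0.6 0;0.6 0 0 1 0;0.6 0 0 1 0"
}}

```text
time_s: 8.2
position: [0.4781, 0.3773, 0.2448]
orientation: [[0.234, -0.972, -0.024], [-0.972, -0.234, 0.011], [-0.016, 0.021, -1.0]]
wrist_force: [-0.1, 0.0, -0.7]
width: 0.523
```

{"api": "carry_out", "payload": {
  "commands": "0.8 0 0 1 0;0.8 0 0 1 0.5;0.8 0 0 1 1;0.8 0 0 1 1;0.8 0 -0.5 0.3 1;0.8 0 -1 0 1;0.8 0 -1 0 1;0.8 0 -1 0 1"
}}

```text
time_s: 8.87
position: [0.4798, 0.309, 0.3564]
orientation: [[0.654, -0.757, -0.006], [-0.756, -0.654, 0.016], [-0.017, -0.006, -1.0]]
wrist_force: [-0.4, -0.3, 0.5]
width: 0.799
```

```bash
python3 - <<'E'
from h import *
c=save('side','s2',crop=(80,100,340,360),s=2);s=robot.sense();print(s['position'],s['orientation'][:,2],s['width'],s['joint_positions'])
E
```

```text
[0.48016117 0.30626445 0.35659803] [-0.00635292  0.01399267 -0.99988192] 0.7965846872601559 [0.42495118 0.12688    1.7251493  0.01599615 1.2896165  1.27534297]
```

View pics/s2.png

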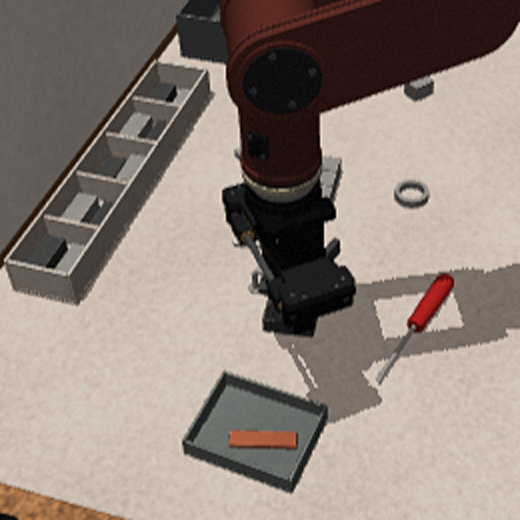

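Offcut lies flat in the tray, at (263,438) in the crop. Next is the stray block.

{"api": "carry_out", "payload": {
  "commands": "0.8 0 -1 0 1;0.8 0 -1 0 1;0.8 0 -1 0 1;0.8 0 -1 0 1;0.8 0 -1 0 1;0.8 0 -1 0 1;0.8 0 -1 0 1;0.8 0 -1 0 1"
}}

```text
time_s: 9.58
position: [0.4797, 0.1407, 0.3701]
orientation: [[0.963, -0.27, 0.001], [-0.27, -0.963, 0.018], [-0.004, -0.018, -1.0]]
wrist_force: [-0.0, -0.2, 0.1]
width: 0.8
```

{"api": "carry_out", "payload": {
  "commands": "0.8 0 -1 0 1;0.8 0 -1 0 1;0.8 0 -1 0 1;0.8 0 -1 0 1;0.8 0 -1 0 1;0.8 0 -1 0 1;0.8 0 -1 0 1;0.8 0 -1 0 1"
}}

```text
time_s: 10.25
position: [0.4788, -0.0272, 0.383]
orientation: [[0.952, 0.305, 0.008], [0.305, -0.952, 0.019], [0.014, -0.015, -1.0]]
wrist_force: [-0.2, 0.2, 0.6]
width: 0.799
```

{"api": "carry_out", "payload": {
  "commands": "0.8 0 -1 0 1;0.8 0 -1 0 1;0.8 0 -1 0 1;0.8 0 -1 0 1;0.8 0 -1 0 1;0.8 0 -1 0 1;0.8 0 -1 0 1;0.8 0 -1 0 1"
}}

```text
time_s: 10.92
position: [0.4775, -0.1955, 0.3961]
orientation: [[0.628, 0.778, 0.013], [0.778, -0.628, 0.018], [0.023, -0.001, -1.0]]
wrist_force: [0.8, -0.2, -0.4]
width: 0.8
```

{"api": "carry_out", "payload": {
  "commands": "0.8 0 -1 -0.3 0.1;0.8 0 -1 -0.5 0.1;0.8 0 -1 -0.5 0;0.8 0 -1 -0.5 0;0.8 0 -1 -0.5 0;0.8 0 -1 -0.5 0;0.8 0 -0.5 -0.3 0;0.8 0 0 0 0"
}}

```text
time_s: 11.58
position: [0.4768, -0.3361, 0.3454]
orientation: [[0.619, 0.785, 0.028], [0.785, -0.62, 0.006], [0.022, 0.019, -1.0]]
wrist_force: [-0.9, 0.0, 0.2]
width: 0.8
```

```bash
python3 - <<'E'
from h import *
c=save('wrist','w3',s=1.5);s=robot.sense();print(s['position'],s['orientation'][:,2],np.degrees(np.arctan2(s['orientation'][1,0],s['orientation'][0,0])),s['joint_positions'])
W=world(c);m=(W[...,2]>.024)&(W[...,2]<.035)&(abs(W[...,0]-.4645)<.05)&(abs(W[...,1]+.3535)<.05)
w=W[m];print(len(w),np.median(w[:,2]) if len(w) else 0)
if len(w):print(cv2.minAreaRect((w[:,:2]*1000).astype(np.float32)));v,u=np.where(m);print(u.min()*1.5,u.max()*1.5,v.min()*1.5,v.max()*1.5)
print(pix(c,np.array([.4645,-.3535,.03])))
E
```

```text
[ 0.47704787 -0.3353917   0.34608074] [ 0.02885862  0.00593432 -0.99956589] 51.745143139240696 [-0.75466511  0.1619489   1.70673128  0.02534007  1.25604302 -1.66521622]
1046 0.02951628787949819
((465.1474914550781, -355.6025695800781), (39.96915817260742, 31.929336547851562), 52.27460861206055)
310.5 366.0 246.0 288.0
(np.float64(226.63743796550855), np.float64(177.34862400451416))
```

View pics/w3.png

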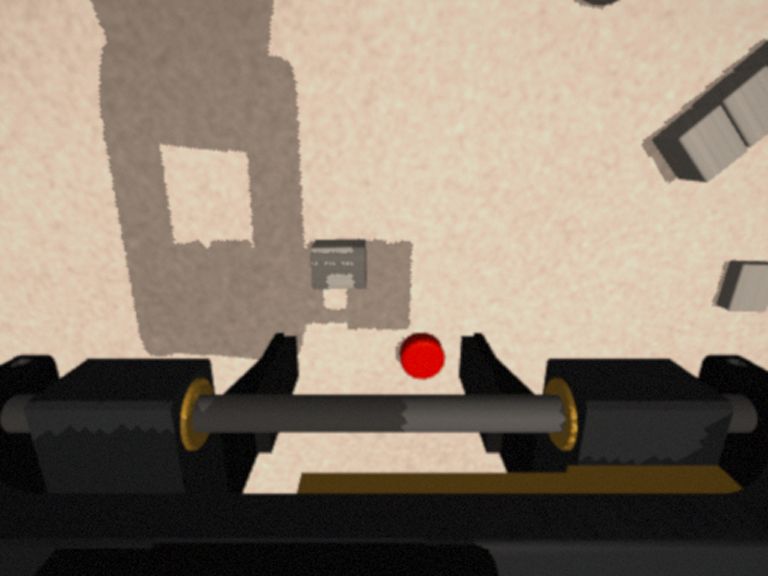

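Block at (338,264), fingers wide of it, cap at (421,356) out of the closing path.

{"api": "carry_out", "payload": {
  "commands": "0.62 -0.4 -0.5 -0.5 0.1;0.62 -0.4 -0.4 -1 0;0.62 0 0 -1 0;0.62 0 0 -1 0;0.62 0 0 -1 0;0.62 0 0 -0.7 0;0.62 0 0 -0.3 0;0.62 0 0 0 0"
}}

```text
time_s: 12.3
position: [0.4643, -0.3474, 0.244]
orientation: [[0.61, 0.791, 0.04], [0.792, -0.61, -0.0], [0.025, 0.032, -0.999]]
wrist_force: [0.2, -0.7, 0.5]
width: 0.619
```

{"api": "carry_out", "payload": {
  "commands": "0.62 -0.3 -0.4 -0.5 0;0.62 -0.1 -0.15 -1 0;0.62 0 0 -0.8 0;0.62 0 0 -0.3 0;0.62 0 0 0 0"
}}

```text
time_s: 12.72
position: [0.458, -0.3602, 0.1963]
orientation: [[0.607, 0.793, 0.048], [0.794, -0.608, -0.008], [0.023, 0.043, -0.999]]
wrist_force: [0.1, -0.0, -0.2]
width: 0.62
```

{"api": "carry_out", "payload": {
  "commands": "0.62 0 0.35 -0.2 0;0.62 0 0 -0.35 0;0.62 0 0 0 0"
}}

```text
time_s: 12.97
position: [0.4586, -0.3537, 0.187]
orientation: [[0.607, 0.793, 0.05], [0.794, -0.608, -0.011], [0.022, 0.046, -0.999]]
wrist_force: [0.1, 0.7, -0.5]
width: 0.619
```

{"api": "carry_out", "payload": {
  "commands": "0.4 0 0 0 0;0.3 0 0 0 0;0.3 0 0 0 0;0.3 0 0 0 0;0.3 0 0 0 0;0.3 0 0 0.2 0;0.3 0 0 0.5 0;0.3 0 0 1 0"
}}

```text
time_s: 13.63
position: [0.457, -0.3516, 0.2187]
orientation: [[0.607, 0.794, 0.044], [0.794, -0.607, -0.004], [0.023, 0.038, -0.999]]
wrist_force: [-0.7, 0.2, -3.6]
width: 0.459
```

{"api": "carry_out", "payload": {
  "commands": "0.3 0 0.3 1 0;0.3 0.2 0.6 0.5 -1;0.3 0.5 1 0 -1;0.3 0.5 1 0 -1;0.3 0.5 1 0 -1;0.3 0.5 1 0 -1;0.3 0.5 1 0 -1;0.3 0.5 1 0 -1"
}}

```text
time_s: 14.3
position: [0.5226, -0.2142, 0.2627]
orientation: [[0.92, 0.388, 0.043], [0.39, -0.92, -0.037], [0.025, 0.051, -0.998]]
wrist_force: [-0.1, -0.3, -2.6]
width: 0.459
```

{"api": "carry_out", "payload": {
  "commands": "0.3 0.6 0.8 0 -1;0.3 0.6 0.4 0 -1;0.3 0.4 0.2 0 -1;0.3 0.2 0 0 -1;0.3 0 0 0 0;0.3 0 0 0 0"
}}

```text
time_s: 14.8
position: [0.5618, -0.1787, 0.2677]
orientation: [[0.993, 0.11, 0.034], [0.112, -0.993, -0.048], [0.028, 0.051, -0.998]]
wrist_force: [-0.5, -0.3, -2.7]
width: 0.46
```

```bash
cat > m.py <<'E'
from h import *
import sys
s=robot.sense();R=s['orientation'];p=s['position'];print('tcp',p.round(4),'z',R[:,2].round(4),'yaw',np.degrees(np.arctan2(R[1,0],R[0,0])).round(2),'tip',(p+.175*R[:,2]).round(4),s['width'],s['wrist_force'].round(1))
def blobs(c,lo=.024,hi=.035,roi=(.48,.62,-.2,.03),d='wrist'):
    W=world(c);m=((W[...,2]>lo)&(W[...,2]<hi)&(W[...,0]>roi[0])&(W[...,0]<roi[1])&(W[...,1]>roi[2])&(W[...,1]<roi[3])).astype(np.uint8)
    n,l,st,_=cv2.connectedComponentsWithStats(m)
    for i in range(1,n):
        if st[i,4]>80:
            w=W[l==i];r=cv2.minAreaRect((w[:,:2]*1000).astype(np.float32));print(st[i,4],'z',np.median(w[:,2]).round(4),np.round(r[0],1),np.round(r[1],1),round(r[2],1))
E
python3 - <<'E'
from m import *
c=save('wrist','w4',s=1.5);blobs(c)
E
```

```text
tcp [ 0.5618 -0.1787  0.2677] z [ 0.0335 -0.0475 -0.9983] yaw 6.42 tip [ 0.5676 -0.187   0.093 ] 0.46007983256771956 [-0.5 -0.3 -2.7]
3781 z 0.0293 [553.3 -63.8] [40.3 39.8] 5.6
2540 z 0.0294 [ 556.9 -101. ] [40.1 32.1] 4.7
```

View pics/w4.png

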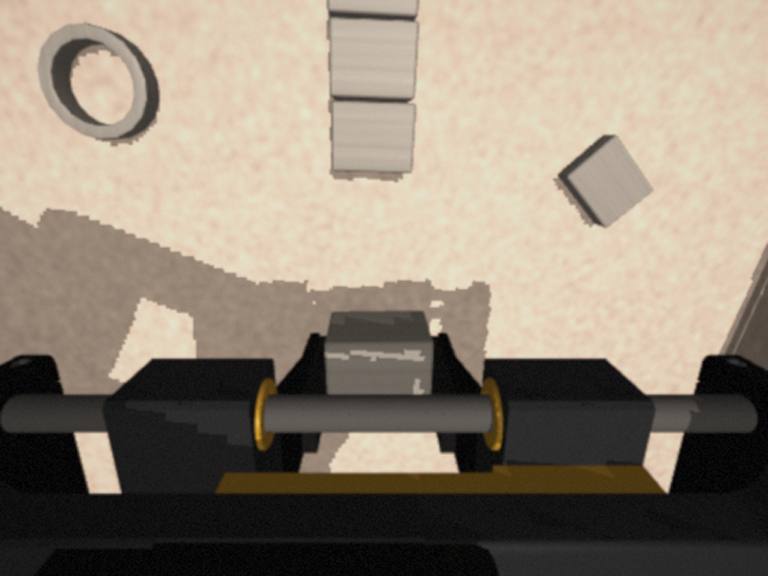

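Held block (380,350) is level and aligned with the row above it (tail face at y≈172 px). The race and half-shim are clear.

{"api": "carry_out", "payload": {
  "commands": "0.3 -0.3 0.6 -0.5 0;0.3 -0.1 0.6 -1 -0.2;0.3 0 0.5 -0.8 -0.2;0.3 0 0.1 -0.5 0;0.3 0 0 -0.2 0;0.3 0 0 0 0"
}}

```text
time_s: 15.35
position: [0.552, -0.1449, 0.2087]
orientation: [[0.996, 0.087, 0.036], [0.089, -0.995, -0.051], [0.031, 0.054, -0.998]]
wrist_force: [0.2, 0.5, -3.2]
width: 0.458
```

```bash
python3 m.py
```

```text
tcp [ 0.552  -0.1449  0.2087] z [ 0.0357 -0.0513 -0.998 ] yaw 5.11 tip [ 0.5583 -0.1539  0.0341] 0.4575843686663582 [ 0.2  0.5 -3.2]
```

{"api": "carry_out", "payload": {
  "commands": "0.3 0.1 0.4 -0.3 0;0.3 0 0.25 -0.4 0;0.3 0 0 -0.25 0;0.3 0 0 0 0;0.3 0 0 0 0"
}}

```text
time_s: 15.77
position: [0.5553, -0.1329, 0.1902]
orientation: [[0.995, 0.087, 0.039], [0.089, -0.995, -0.053], [0.034, 0.056, -0.998]]
wrist_force: [0.8, -0.2, -2.6]
width: 0.459
```

```bash
python3 m.py
```

```text
tcp [ 0.5553 -0.1329  0.1902] z [ 0.039  -0.053  -0.9978] yaw 5.12 tip [ 0.5622 -0.1421  0.0156] 0.4586043183989136 [ 0.8 -0.2 -2.6]
```

{"api": "carry_out", "payload": {
  "commands": "0.3 -0.1 0 -0.1 0;0.3 0 0 -0.1 0;0.3 0 0 0 0"
}}

```text
time_s: 16.02
position: [0.5541, -0.1333, 0.1891]
orientation: [[0.995, 0.087, 0.04], [0.09, -0.995, -0.054], [0.035, 0.057, -0.998]]
wrist_force: [0.2, -0.2, -2.5]
width: 0.457
```

{"api": "carry_out", "payload": {
  "commands": "0.3 0 0 -0.05 0;0.3 0 0 0 0"
}}

```text
time_s: 16.18
position: [0.5543, -0.1337, 0.1889]
orientation: [[0.995, 0.087, 0.041], [0.089, -0.995, -0.054], [0.037, 0.058, -0.998]]
wrist_force: [0.2, 0.0, -2.5]
width: 0.458
```

```bash
python3 m.py
```

```text
tcp [ 0.5543 -0.1337  0.1889] z [ 0.0415 -0.0545 -0.9977] yaw 5.13 tip [ 0.5616 -0.1433  0.0143] 0.4578960921740161 [ 0.2  0.  -2.5]
```

{"api": "carry_out", "payload": {
  "commands": "0.3 0 0 -0.2 0;0.3 0 0 -0.05 0"
}}

```text
time_s: 16.35
position: [0.5555, -0.1345, 0.1876]
orientation: [[0.995, 0.087, 0.043], [0.09, -0.994, -0.056], [0.038, 0.06, -0.997]]
wrist_force: [0.6, -0.1, -2.8]
width: 0.462
```

{"api": "carry_out", "payload": {
  "commands": "0.3 0 0 -0.15 0;0.3 0 0 0 0"
}}

```text
time_s: 16.52
position: [0.5563, -0.1348, 0.1882]
orientation: [[0.995, 0.088, 0.044], [0.09, -0.994, -0.057], [0.038, 0.061, -0.997]]
wrist_force: [-1.2, 0.0, -1.8]
width: 0.454
```

```bash
python3 m.py
```

```text
tcp [ 0.5563 -0.1348  0.1882] z [ 0.0436 -0.0569 -0.9974] yaw 5.16 tip [ 0.5639 -0.1448  0.0137] 0.45425586504594406 [-1.2  0.  -1.8]
```

{"api": "carry_out", "payload": {
  "commands": "0.3 -0.25 0 0 0;0.3 -0.05 0 0 0;0.6 0 0 0 0;0.6 0 0 0 0;0.6 0 0 0 0"
}}

```text
time_s: 16.93
position: [0.5497, -0.1351, 0.1875]
orientation: [[0.995, 0.087, 0.045], [0.09, -0.994, -0.058], [0.04, 0.061, -0.997]]
wrist_force: [0.2, -0.9, -0.1]
width: 0.571
```

```bash
python3 - <<'E'
from m import *
c=read_camera('wrist');blobs(c);c=read_camera('top');blobs(c,.02)
E
```

```text
tcp [ 0.5497 -0.1351  0.1875] z [ 0.0451 -0.0575 -0.9973] yaw 5.15 tip [ 0.5576 -0.1452  0.013 ] 0.5708984478386225 [ 0.2 -0.9 -0.1]
6998 z 0.0294 [550.3 -35.6] [40.2 28.5] 4.4
10730 z 0.0294 [555.2 -83.9] [40.9 65.5] 4.8
2756 z 0.0294 [ 557.4 -137.3] [40.  23.4] 5.5
271 z 0.0301 [ 583.  -137.9] [20.   8.1] 66.3
277 z 0.0296 [ 530.  -142.1] [ 8.3 20.6] 37.9
269 z 0.0282 [550.7 -39.6] [40.7 45.5] 4.6
119 z 0.0284 [ 557.7 -103.7] [38.9 21.7] 2.7
```

{"api": "carry_out", "payload": {
  "commands": "0.5 0 0 0 0;0.5 0 0 0 0;0.5 0.2 0 0 0;0.5 0.05 0 0 0;0.5 0 0 0 0"
}}

```text
time_s: 17.45
position: [0.5551, -0.1352, 0.1873]
orientation: [[0.995, 0.087, 0.044], [0.09, -0.994, -0.057], [0.038, 0.061, -0.997]]
wrist_force: [-1.6, 0.6, 1.4]
width: 0.504
```

```bash
python3 - <<'E'
from m import *
c=read_camera('wrist');blobs(c)
E
```

```text
tcp [ 0.5551 -0.1352  0.1873] z [ 0.0436 -0.0574 -0.9974] yaw 5.16 tip [ 0.5627 -0.1452  0.0128] 0.5037918494311382 [-1.6  0.6  1.4]
6917 z 0.0294 [550.2 -35.8] [40.3 28.1] 4.0
6085 z 0.0294 [553.5 -67.4] [40.2 32.2] 4.6
4789 z 0.0294 [ 556.9 -100.5] [40.  32.4] 4.8
3054 z 0.0294 [ 554.5 -138.1] [51.7 24.4] 7.0
261 z 0.0302 [ 585.4 -138.4] [20.6  8.2] 66.0
```

{"api": "carry_out", "payload": {
  "commands": "0.55 -0.05 0 0.1 0;0.55 0 0 1 0;0.55 0 0 1 0.3;0.4 0 -0.5 0.5 0.3;0 0 -1 0 0;0 0.2 -0.9 0 0;0 0 -0.3 0 0;0 0 0 0 0"
}}

```text
time_s: 18.17
position: [0.5584, -0.1898, 0.2431]
orientation: [[0.99, 0.133, 0.05], [0.136, -0.989, -0.056], [0.042, 0.062, -0.997]]
wrist_force: [-0.9, 1.1, -0.4]
width: 0.256
```

```bash
python3 - <<'E'
from m import *
c=save('wrist','w5',s=1.5);blobs(c)
E
```

```text
tcp [ 0.5584 -0.1898  0.2431] z [ 0.0498 -0.0561 -0.9972] yaw 7.8 tip [ 0.5671 -0.1996  0.0685] 0.2560347862184768 [-0.9  1.1 -0.4]
2707 z 0.0293 [554.1 -73.2] [40.1 21.3] 6.2
3527 z 0.0294 [ 556.9 -100.8] [40.1 32.2] 4.8
2802 z 0.0294 [ 560.9 -142.2] [40. 32.] 5.4
```

View pics/w5.png

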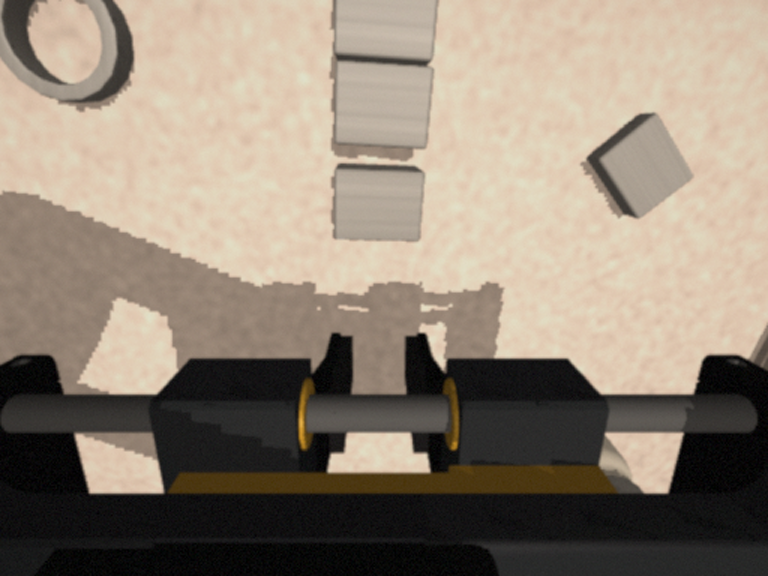

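Block 4 (378,203) stands in line behind the row with a gap of about 9 mm. I'll lower the closed fingers behind it and push.

{"api": "carry_out", "payload": {
  "commands": "0 0 0 -0.6 0;0 0 0 -1 0;0 0 0 -0.8 0;0 0 0 -0.3 0;0 0 0 0 0;0 0 0 0 0"
}}

```text
time_s: 18.72
position: [0.5567, -0.1845, 0.183]
orientation: [[0.99, 0.135, 0.047], [0.138, -0.989, -0.053], [0.039, 0.059, -0.998]]
wrist_force: [0.2, -0.2, -0.2]
width: 0.006
```

```bash
python3 m.py
```

```text
tcp [ 0.5567 -0.1845  0.183 ] z [ 0.047  -0.0527 -0.9975] yaw 7.91 tip [ 0.565  -0.1937  0.0085] 0.006089248466764841 [ 0.2 -0.2 -0.2]
```

{"api": "carry_out", "payload": {
  "commands": "0 0 0.1 0.3 0;0 0 0.2 0.1 0;0 -0.03 0.3 0 0;0 -0.03 0.3 0 0;0 -0.03 0.3 0 0;0 -0.03 0.3 0 0;0 -0.03 0.2 0 0;0 0 0 0 0"
}}

```text
time_s: 19.38
position: [0.5551, -0.1469, 0.196]
orientation: [[0.989, 0.136, 0.054], [0.139, -0.989, -0.057], [0.045, 0.063, -0.997]]
wrist_force: [0.2, -0.7, -0.5]
width: 0.005
```

```bash
python3 - <<'E'
from m import *
c=read_camera('wrist');blobs(c)
E
```

```text
tcp [ 0.5551 -0.1469  0.196 ] z [ 0.0535 -0.0565 -0.997 ] yaw 8.0 tip [ 0.5645 -0.1568  0.0215] 0.005089285189720484 [ 0.2 -0.7 -0.5]
18776 z 0.0295 [555.9 -89.7] [ 40.5 117.4] 6.1
```

{"api": "carry_out", "payload": {
  "commands": "0 -0.05 0.3 -0.15 0;0 -0.05 0.3 -0.15 0;0 -0.05 0.3 -0.1 0;0 -0.05 0.3 0 0;0 -0.05 0.3 0 0;0 -0.05 0.3 0 0;0 -0.05 0.3 0 0;0 -0.05 0.2 0 0"
}}

```text
time_s: 20.1
position: [0.5519, -0.1101, 0.1946]
orientation: [[0.989, 0.133, 0.071], [0.138, -0.987, -0.078], [0.06, 0.087, -0.994]]
wrist_force: [1.2, -5.7, -1.3]
width: 0.003
```

```bash
python3 - <<'E'
from m import *
c=read_camera('wrist');blobs(c,roi=(.45,.62,-.2,.1))
E
```

```text
tcp [ 0.5519 -0.1101  0.1946] z [ 0.0708 -0.0782 -0.9944] yaw 7.97 tip [ 0.5642 -0.1237  0.0205] 0.002921207490941798 [ 1.2 -5.7 -1.3]
19359 z 0.0295 [554.  -57.6] [ 40.7 116.2] 8.0
```

{"api": "carry_out", "payload": {
  "commands": "0 -0.12 0.4 -0.1 0;0 -0.12 0.5 0 0;0 -0.12 0.5 0 0;0 -0.12 0.5 0 0;0 -0.12 0.5 0 0;0 -0.08 0.3 0 0"
}}

```text
time_s: 20.65
position: [0.5394, -0.0588, 0.1938]
orientation: [[0.989, 0.129, 0.076], [0.136, -0.987, -0.085], [0.064, 0.095, -0.993]]
wrist_force: [-0.4, -5.7, -0.4]
width: 0.006
```

```bash
python3 - <<'E'
from m import *
c=save('wrist','w6',s=1.5);blobs(c,roi=(.45,.62,-.2,.15))
E
```

```text
tcp [ 0.5394 -0.0588  0.1938] z [ 0.0765 -0.0854 -0.9934] yaw 7.82 tip [ 0.5528 -0.0738  0.02  ] 0.005913971814145987 [-0.4 -5.7 -0.4]
19451 z 0.0295 [544.4  -6.9] [ 40.7 116.4] 6.0
```

View pics/w6.png

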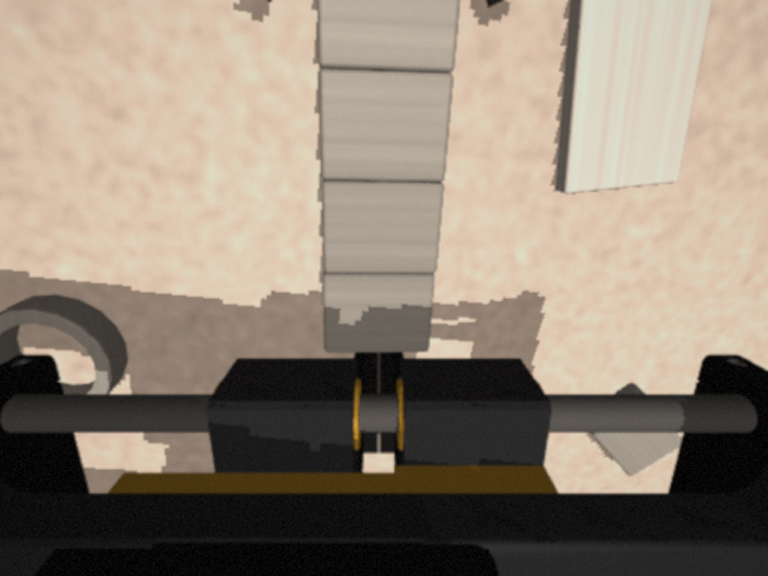

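Row (320–455 px, four blocks) is straight and closed, with the head just entering between the flares. The gauge plate (635,95) is well clear.

{"api": "carry_out", "payload": {
  "commands": "0 -0.05 0.35 -0.05 0;0 -0.05 0.4 0 0;0 -0.05 0.4 0 0;0 -0.05 0.4 0 0;0 -0.05 0.3 0 0"
}}

```text
time_s: 21.12
position: [0.5357, -0.0236, 0.1943]
orientation: [[0.988, 0.129, 0.08], [0.136, -0.987, -0.09], [0.067, 0.1, -0.993]]
wrist_force: [0.4, -5.2, -1.8]
width: 0.001
```

```bash
python3 - <<'E'
from m import *
c=read_camera('wrist');blobs(c,.028,.032,roi=(.45,.62,-.2,.15))
E
```

```text
tcp [ 0.5357 -0.0236  0.1943] z [ 0.0801 -0.0904 -0.9927] yaw 7.82 tip [ 0.5497 -0.0394  0.0206] 0.0014274429160160724 [ 0.4 -5.2 -1.8]
18947 z 0.0295 [540.1  27.2] [ 40.3 115.8] 7.2
```

{"api": "carry_out", "payload": {
  "commands": "0 -0.06 0.4 -0.05 0;0 -0.06 0.45 0 0;0 -0.06 0.45 0 0;0 -0.06 0.45 0 0;0 -0.06 0.45 0 0;0 -0.06 0.45 0 0;0 -0.06 0.4 0 0;0 -0.06 0.2 0 0"
}}

```text
time_s: 21.83
position: [0.5271, 0.0396, 0.1942]
orientation: [[0.988, 0.128, 0.081], [0.135, -0.986, -0.097], [0.067, 0.107, -0.992]]
wrist_force: [1.2, -6.2, 0.1]
width: 0.007
```

```bash
python3 - <<'E'
from m import *
c=read_camera('wrist');blobs(c,.028,.032,roi=(.45,.62,-.2,.25))
E
```

```text
tcp [0.5271 0.0396 0.1942] z [ 0.081  -0.0968 -0.992 ] yaw 7.8 tip [0.5412 0.0226 0.0206] 0.00700715036607865 [ 1.2 -6.2  0.1]
94 z 0.0301 [484.  136.6] [7.5 2.5] 51.1
5831 z 0.0294 [526.9 134. ] [39.8 25.1] 7.6
130 z 0.0299 [568.1 148.4] [3.9 7.9] 35.3
9877 z 0.0295 [534.8  68.9] [40.2 74.3] 6.1
```

{"api": "carry_out", "payload": {
  "commands": "0 -0.06 0.4 0 0;0 -0.05 0.4 0 0;0 -0.05 0.4 0 0;0 -0.03 0.25 0 0"
}}

```text
time_s: 22.22
position: [0.5233, 0.0674, 0.1942]
orientation: [[0.989, 0.127, 0.08], [0.135, -0.986, -0.099], [0.066, 0.109, -0.992]]
wrist_force: [1.5, -6.1, 0.4]
width: 0.008
```

{"api": "carry_out", "payload": {
  "commands": "0 -0.03 0.25 0 0;0 -0.03 0.25 0 0"
}}

```text
time_s: 22.38
position: [0.5222, 0.0768, 0.1942]
orientation: [[0.989, 0.127, 0.08], [0.135, -0.986, -0.101], [0.066, 0.11, -0.992]]
wrist_force: [1.4, -5.3, -0.5]
width: 0.001
```

```bash
python3 - <<'E'
from m import *
c=read_camera('wrist');blobs(c,.028,.032,roi=(.45,.62,-.2,.25))
E
```

```text
tcp [0.5222 0.0768 0.1942] z [ 0.0796 -0.1008 -0.9917] yaw 7.77 tip [0.5361 0.0591 0.0207] 0.001370522115366481 [ 1.4 -5.3 -0.5]
9426 z 0.0294 [525.  142.6] [39.9 51.3] 7.2
90 z 0.0299 [567.9 150. ] [7.9 3.9] 89.7
3495 z 0.0296 [531.8  84.8] [39.9 32.9] 7.1
```

{"api": "carry_out", "payload": {
  "commands": "0 -0.02 0.2 0 0;0 -0.02 0.15 0 0"
}}

```text
time_s: 22.6
position: [0.5223, 0.0804, 0.1948]
orientation: [[0.988, 0.13, 0.081], [0.138, -0.984, -0.11], [0.065, 0.12, -0.991]]
wrist_force: [2.1, -20.6, -1.8]
width: 0.008
```

{"api": "carry_out", "payload": {
  "commands": "0 -0.02 0.2 0 0;0 -0.02 0.2 0 0"
}}

```text
time_s: 22.77
position: [0.5224, 0.0826, 0.1952]
orientation: [[0.988, 0.131, 0.08], [0.141, -0.982, -0.123], [0.063, 0.132, -0.989]]
wrist_force: [1.5, -21.5, -0.7]
width: 0.004
```

```bash
python3 - <<'E'
from m import *
c=read_camera('wrist');blobs(c,.028,.032,roi=(.45,.62,-.2,.25))
E
```

```text
tcp [0.5224 0.0826 0.1952] z [ 0.0805 -0.1227 -0.9892] yaw 8.09 tip [0.5365 0.0611 0.0221] 0.0037412891826699747 [  1.5 -21.5  -0.7]
236 z 0.0294 [520.3 184. ] [38.6  1.4] 8.0
9258 z 0.0294 [525.3 142.2] [39.9 51.1] 7.5
88 z 0.0303 [567.7 150.3] [7.7 3.9] 85.6
3174 z 0.0302 [532.3  85.3] [40.  29.7] 7.5
```

{"api": "carry_out", "payload": {
  "commands": "0 0.02 -0.3 0 0;0 0.05 -0.6 0 0;0 0.05 -0.8 0.2 0;0 0 -0.8 0.8 0;0 0 -0.7 1 0;0 0 -0.7 1 0;0 0 -0.7 1 0;0 0 -0.5 0.5 0"
}}

```text
time_s: 23.48
position: [0.5213, -0.0238, 0.2834]
orientation: [[0.989, 0.134, 0.069], [0.141, -0.983, -0.113], [0.053, 0.122, -0.991]]
wrist_force: [0.6, 0.6, 0.4]
width: 0.005
```

```bash
python3 - <<'E'
from m import *
c=save('wrist','w7',s=1.5);blobs(c,.026,.033,roi=(.5,.56,-.2,.25))
W=world(c);d=np.array([-.1253,.992])
# profile along the centre line and ±12mm: height vs distance s from stop-based origin
o=np.array([.5329,.0853])
q=(W[...,:2]-o)@d; l=(W[...,:2]-o)@np.array([.992,.1253])
for L in(-12,0,12):
    m=(abs(l*1000-L)<3)&(q>-.03)&(q<.14);s=q[m]*1000;z=W[...,2][m]*1000
    i=np.digitize(s,np.arange(-30,140,2));print(L,[(int(-31+2*k),int(np.median(z[i==k]).round())) for k in range(1,86) if (i==k).any()])
E
```

```text
tcp [ 0.5213 -0.0238  0.2834] z [ 0.069  -0.1135 -0.9911] yaw 8.14 tip [ 0.5334 -0.0436  0.11  ] 0.0048412009608043045 [0.6 0.6 0.4]
2610 z 0.0293 [532.2  84. ] [40.2 27.3] 7.9
-12 [(-29, 0), (-27, 0), (-25, -1), (-23, -1), (-21, -1), (-19, 0), (-17, -1), (-15, 14), (-13, 30), (-11, 29), (-9, 29), (-7, 29), (-5, 29), (-3, 30), (-1, 30), (1, 30), (3, 29), (5, 29), (7, 29), (9, 29), (11, 29)]
0 [(-29, -1), (-27, -1), (-25, -1), (-23, 0), (-21, -1), (-19, -1), (-17, -1), (-15, 19), (-13, 29), (-11, 30), (-9, 30), (-7, 29), (-5, 29), (-3, 29), (-1, 30), (1, 29), (3, 30), (5, 29), (7, 30), (9, 29), (11, 30), (13, 28)]
12 [(-29, 0), (-27, -1), (-25, -1), (-23, 0), (-21, -1), (-19, -1), (-17, -1), (-15, 14), (-13, 30), (-11, 29), (-9, 29), (-7, 29), (-5, 29), (-3, 29), (-1, 29), (1, 30), (3, 29), (5, 29), (7, 29), (9, 29), (11, 29), (13, 29)]
```

View pics/w7.png

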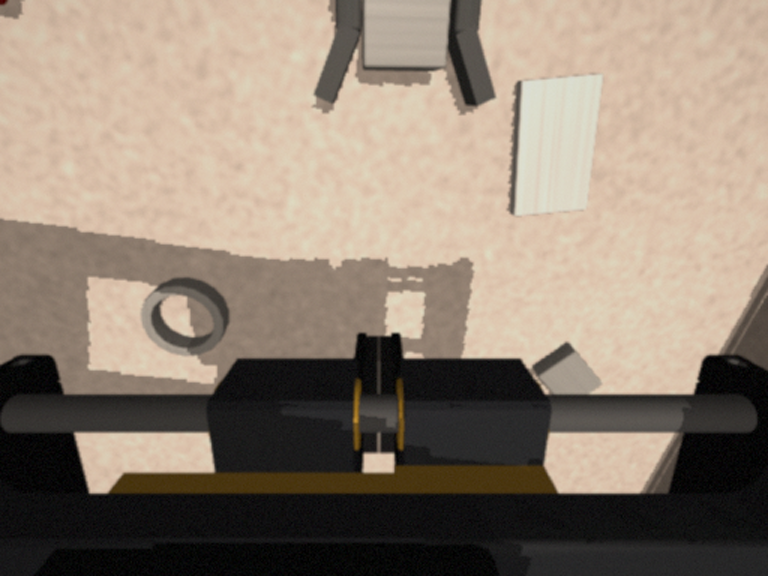

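Tail block face (405,66) sits at the flare mouth, about 14.5 mm proud of it, and nothing else has moved. Now a look into the channel itself.

{"api": "carry_out", "payload": {
  "commands": "0 0 0 1 0;0 0 0.5 1 0;0 0 1 0.5 0;0 0 1 0 0;0 0 1 0 0;0 0 0.8 0 0;0 0 0.3 0 0;0 0 0 0 0"
}}

```text
time_s: 24.2
position: [0.5204, 0.0697, 0.3348]
orientation: [[0.989, 0.128, 0.07], [0.135, -0.985, -0.105], [0.056, 0.113, -0.992]]
wrist_force: [-0.3, -0.2, -0.4]
width: 0.004
```

```bash
python3 - <<'E'
from m import *
c=save('wrist','w8')
W=world(c);d=np.array([-.1253,.992]);o=np.array([.5329,.0853])
q=(W[...,:2]-o)@d; l=(W[...,:2]-o)@np.array([.992,.1253])
for L in(-12,0,12):
    m=(abs(l*1000-L)<3)&(q>-.03)&(q<.14);s=q[m]*1000;z=W[...,2][m]*1000
    i=np.digitize(s,np.arange(-30,140,1.));print(L,[(int(-31+k),int(np.median(z[i==k]).round())) for k in range(1,171) if (i==k).any() and (k<22 or k>125 or np.median(z[i==k])<27)])
p=[pix(c,np.array([*(o+a*d+b*np.array([.992,.1253])),.03])) for a,b in((-.02,-.04),(-.02,.04),(.13,-.04),(.13,.04))];p=np.array(p);print(p)
x0,y0=np.maximum(p.min(0),0).astype(int);x1,y1=p.max(0).astype(int)
im=c['image'][y0:y1,x0:x1,::-1];k=min(800/im.shape[1],600/im.shape[0])
im=cv2.convertScaleAbs(cv2.resize(im,None,fx=k,fy=k,interpolation=cv2.INTER_CUBIC),alpha=1.3);cv2.imwrite('pics/w8c.png',im);print(im.shape,k)
E
```

```text
tcp [0.5204 0.0697 0.3348] z [ 0.0701 -0.1051 -0.992 ] yaw 7.77 tip [0.5326 0.0513 0.1612] 0.004287212865586112 [-0.3 -0.2 -0.4]
-12 [(-30, 0), (-29, 1), (-28, 0), (-27, 0), (-26, 0), (-25, 154), (-24, 161), (-23, 170), (-22, 180), (-21, 191), (-20, 191), (-19, 197), (-18, 230), (-17, 230), (-16, 229), (-15, 129), (-14, 227), (-13, 29), (-12, 29), (-11, 234), (-10, 30), (95, 47), (96, 46), (97, 30), (98, 29), (99, 29), (100, 29), (101, 29), (102, 29), (103, 30), (104, 30), (105, 29), (106, 29), (107, 30), (108, 29), (109, 29), (110, 30), (111, 30), (112, 29), (113, 29), (114, 25), (115, 26), (116, 25)]
0 [(-30, 215), (-29, 0), (-28, 0), (-27, 0), (-26, 153), (-25, 160), (-24, 168), (-23, 175), (-22, 182), (-21, 186), (-20, 190), (-19, 197), (-15, 30), (-14, 30), (-13, 29), (-12, 29), (-11, 30), (-10, 30), (17, 24), (95, 47), (98, 30), (99, 30), (100, 29), (101, 29), (102, 29), (103, 30), (104, 29), (105, 29), (106, 30), (107, 29), (108, 30), (109, 29), (110, 30), (111, 30), (112, 30), (113, 29), (114, 26), (115, 25), (116, 26), (117, 25)]
12 [(-30, -1), (-29, 0), (-28, -1), (-27, 0), (-26, 0), (-25, -1), (-24, 0), (-15, 30), (-14, 30), (-13, 30), (-12, 29), (-11, 30), (-10, 29), (95, 47), (98, 30), (99, 30), (100, 30), (101, 30), (102, 30), (103, 29), (104, 29), (105, 29), (106, 29), (107, 30), (108, 29), (109, 30), (110, 30), (111, 29), (112, 30), (113, 29), (115, 25), (116, 25), (117, 26)]
[[210.60834078 157.80567162]
 [288.22121875 157.34209071]
 [201.31223222 -21.77146541]
 [299.91257592 -18.91549818]]
(600, 375, 3) 3.821656050955414
```

View pics/w8c.png

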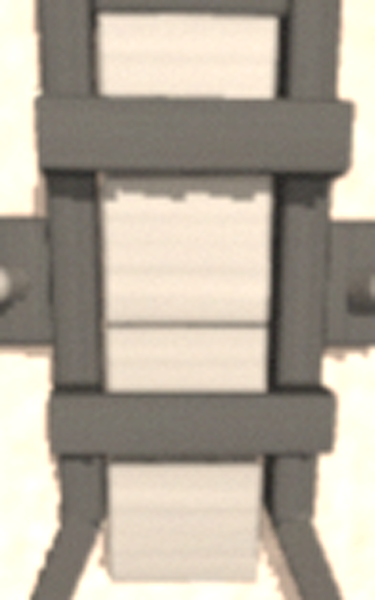

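```bash
python3 - <<'E'
from h import *
s=robot.sense();print(s['time_s'],s['wrist_force'],abs(s['joint_vel']).max());print(robot.sign_off())
E
```

```text
24.25 [ 0.282886   0.5660366 -0.1043195] 0.02682814684699428
the job is handed in; nothing more can be done
None
```

The job is handed in at about 24 s: the copper offcut is in the grey tray and all four steel blocks are in the hanger as one straight row against the end stop. No verdict came back.

- **Offcut:** I lifted it clear and laid it flat in the shallow tray; a later side view confirmed it.
- **Stray block:** I told the full-height stray from the half-height block by its measured height (29.5 mm). I set it down behind the tail, about 2.5 mm off line, nudged it straight, and then measured it in line with a gap of about 9 mm.
- **Push:** Closed fingertips pushed the row in from behind, and the force rose from about 6 N to about 21 N when it reached the stop.

**Last checks:**
- The lead block's face is at the stop, measured at about 114 mm from the mouth.
- The tail is about 14.5–15 mm proud of the mouth, against the 14 mm expected. That gives a row length of about 128.5 mm against 128 mm, which is within measuring error.
- The seam between the second and third blocks looks as thin as the seams did while the row was being pushed. The straps and their shadow hide the other two seams.
- The gripper was clear, with no force on the wrist.

**What did not go to plan:** the tool leaned over to about 8° by the end of the push. The fingers therefore bore near the tail block's top edge, and it read about 0.6 mm high under the final load. It measured flat again after I backed off.

I took no final picture of all the bystanders. The race, gauge plate and half-height block looked unmoved in the last wrist views. The cap, jar and screwdriver were not checked again after the push, but the arm did not go near them.

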